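Draw the lock bolt of the vice pallet

ROBOT

A 6-joint arm with a two-finger parallel gripper is mounted at the origin on the work surface. World frame = base frame: x ahead of the robot, y to its left, z up, the work surface at z = 0. Lengths are in m, angles in rad, forces in N, time in s.
With the tool pointing down it reaches from about 0.325 to 0.775 m from the base axis. Payload 5.5 kg.
Tool frame: the origin (TCP) lies between the finger pads; the fingertips stand 8 mm ahead of it and the grasp point (between the pads) lies 11 mm behind it (tcp_to_tips is the distance from the TCP to the fingertips, in m); z points along the fingers, y is the direction in which the jaws open and shut (so a half turn about z gives the same grasp; the last joint's range is limited). The gripper opens to 88 mm and grips with 3 to 60 N. Pads are 20 mm wide; open, the fingers measure 115 mm over their backs; the gripper's body (75 mm by 178 mm) begins 61 mm behind the grasp point.
Start: joints at [1.092, 0.091, 1.231, -0, 1.82, -0.057], TCP at [0.246, 0.547, 0.231] pointing down, gripper open.
Joint ranges: [-2.87, 2.87], [-0.86, 2.18], [0.17, 2.46], [-1.51, 4.65], [0.06, 2.69], [-2.65, 2.65]. Speed limits (rad/s): [2.57, 2.57, 3.01, 3.14, 3.14, 3.14].

INTERFACE

Orientations are given as a unit quaternion [w, x, y, z].
In Python, from bench import * gives the robot as it stands. Calls block until the motion is done:
- move_to(position, orientation): joint-space move of the TCP to a pose.
- move_l(position, speed=0.15, orientation=None): straight line of the TCP; orientation=None keeps the orientation; speed is the mean speed in m/s.
- movej(angles): joint-space move.
- gripper_open() and close(): open the fingers fully, or close them until they stop; the grip force is fixed at half the most.
- hold(seconds).
- inverse_kinematics(position, orientation): joint angles nearest the present ones, or None.
- state(): the state.
- get_image(name): name is "side" or "top"; returns a dict with "frame" (480x640x3 uint8, blue, green, red), "depth" (480x640 float32, m along the optical axis (not along the pixel's ray), 0 where there is no reading), "camera_matrix" (3x3 intrinsics, pixels), "view" (4x4, takes a point from world to camera coordinates). Camera axes: x right, y up, looking along -z (the intrinsics and any distortion apply to the point x, -y, -z); pixel columns grow to the right and rows downward; lengths in m; the calibration is good to about 2 mm. A picture is of the moment at which its call begins.
A pose or a line that the arm cannot do raises IKError and nothing moves.
- job_done(): hands the job in, once; it reports no verdict.
The state is a dict: "time": time; "joint_pos": joint angles; "dq": joint speeds; "joint_torque": joint torques, N m; "ee_pos": TCP position; "ee_rot": TCP orientation; "ft_force": force on the tool from outside, world axes, zero at the start; "moment": the same for the moment, N m; "finger_gap": finger opening in m.
Only numpy, scipy, OpenCV 4.12 (cv2) and the standard library are available. Lean on these libraries where they do the work, as an engineer would, in place of code of your own. Each camera call takes 0.05 s, during which the arm holds its last target.

TASK

Unlock the vice pallet so that it can be changed: hold the red spring catch down with one fingertip, and with the other draw the bolt by its black knob towards the catch, right back to its stop, keeping the catch down all the way. Then let go and come clear, so that the catch springs up again and keeps the bolt open. Only push with the fingertips: pick nothing up, and leave the loose shop tools around the lock where they are.

Things in the scene. Friction and masses are not known exactly. Their poses are not given: they have to be found in the camera images.
- catch_pad (a point): Centre of the top face of the red thumb pad of the spring catch, 67 mm above the bench when up. Pad 26 mm wide (its x) and 52 mm long (its y, level along the bolt towards the knob), flat, z up. It goes straight down, without tilting, by up to 10 mm against a spring (about 4 N at first, 8 N at the bottom) and springs up by itself.
- bolt_knob (a point): On the axis of the bolt's upright black knob, 69 mm above the bench. The knob is round, 16 mm in diameter, its top 89 mm above the bench; it stands on a steel bolt 16 mm in diameter whose top is 44 mm above the bench. When locked it is 68 mm from the pad's centre, and it moves 30 mm towards the pad. Its y axis points along the bolt away from the pad, z up.
- lock_bolt (a joint): How far the bolt is drawn back, m: 0 locked, 0.030 fully open (knob against the end of the catch housing). About 2 N of friction. The catch's tooth stands in one of three notches: locked (0 to 0.002), half-way (0.013 to 0.017), open (0.027 to 0.030); the bolt can leave a notch only while the catch is pressed 5 mm or more.
- safety_catch (a joint): How far the catch is pressed down, m: 0 is up (tooth in the bolt's notch), 0.010 is fully down; from 0.005 the bolt is free.
- dock: The fixed lock and pallet dock. Origin on the bench under the locked knob's axis; y along the bolt away from the catch, z up. Heights above the bench: blue catch housing under the pad 50 mm (36 mm wide); along y from the knob to 65 mm nothing over 50 mm, so a fingertip fits behind the knob; then keeper 58 mm, from 100 mm the vice 93 mm, from 122 mm an upright bar 180 mm high.
- clamp_stud: Loose bystander: black clamp stud (bolt) standing on its head, head 21 mm across and 10 mm high, 60 mm high in all; origin at the centre of its underside. Leave alone.
- screw_jack: Loose bystander: small steel screw jack, 34 mm across the foot, 52 mm high; origin at the centre of its underside. Leave alone.
- parallel_block: Loose bystander: steel block 50 x 25 x 20 mm with two holes; origin at the centre of its underside. Leave alone.
- hex_key: Loose bystander: L-shaped dark steel hex key lying flat, 74 x 34 mm, 8 mm thick; origin on the bench at the middle of the L. Leave alone.

How it is judged:
On the way, in this order (a step that is already met when the one before it is completed fails the run):
1. the catch is held down by a fingertip while the bolt is still locked (value of joint safety_catch above 0.0055 m and value of joint lock_bolt below 0.005 m and contact force between the fingers and safety_catch above 1 N), for 0.1 s.
2. the bolt is drawn right back with the catch still held down by a fingertip (value of joint lock_bolt above 0.0268 m and value of joint safety_catch above 0.0055 m and contact force between the fingers and safety_catch above 1 N), for 0.1 s.
At the end, for the whole second after the job is handed in: The bolt is drawn back at least 26.5 mm of its 30 mm, the catch has sprung up to within 2 mm of its top position (tooth in the open notch), and the four loose things stand within 15 mm of where they were, at rest (value of joint lock_bolt above 0.0265 m and value of joint safety_catch below 0.002 m and velocity of joint lock_bolt below 0.005 m/s and distance of each of clamp_stud, screw_jack, parallel_block, hex_key from where it was at the start of the episode below 0.015 m and linear speed of each of clamp_stud, screw_jack, parallel_block, hex_key below 0.02 m/s); the robot touches nothing.
It fails at once if the clamp stud was moved, lifted or knocked over (distance of clamp_stud from where it was at the start of the episode above 0.015 m or angle between clamp_stud's own z axis and vertical above 0.35 rad).
It fails at once if the screw jack was moved, lifted or knocked over (distance of screw_jack from where it was at the start of the episode above 0.015 m or angle between screw_jack's own z axis and vertical above 0.35 rad).
It fails at once if the parallel block was moved, lifted or knocked over (distance of parallel_block from where it was at the start of the episode above 0.015 m or angle between parallel_block's own z axis and vertical above 0.35 rad).
It fails at once if the hex key was moved, lifted or knocked over (distance of hex_key from where it was at the start of the episode above 0.015 m or angle between hex_key's own z axis and vertical above 0.35 rad).
It fails at once if the catch was let up while the bolt was part-way (it fell into the half-way notch) (value of joint lock_bolt between 0.008 and 0.022 m and value of joint safety_catch below 0.003 m).
It also fails if it takes over 42 s, if anything falls off the work surface, if the arm or the gripper's body presses on something with over 40 N, if the wrist force passes 120 N, or if a joint passes its speed limit or range.

## Working session

There is one attempt and no reset: what is moved stays moved. The work goes in short steps, each a Python script; the robot and the scene stay as the last script left them, time stands still between calls to the robot, and variables do not carry over. Pictures are saved under pics/ and viewed, and the job is handed in when it is done.

```bash
mkdir -p pics; python3 - <<'E'
from bench import *
import cv2, numpy as np, pickle
for n in("side","top"):
    d=get_image(n); cv2.imwrite(f"pics/{n}0.png",d["frame"]); pickle.dump(d,open(n+"0.pkl","wb")); print(n,d["camera_matrix"],d["view"],d.keys())
print(state())
E
```

```text
side [[585.89244828   0.         323.89414752]
 [  0.         585.89244828 249.12522185]
 [  0.           0.           1.        ]] [[ 0.99707224 -0.07611679 -0.00729308 -0.58003407]
 [ 0.06183181  0.74646898  0.66254124 -0.04656821]
 [-0.04498645 -0.66105242  0.74898993 -0.72244113]
 [ 0.          0.          0.          1.        ]] dict_keys(['frame', 'depth', 'camera_matrix', 'view'])
top [[496.11770576   0.         333.67352359]
 [  0.         496.11770576 235.14780231]
 [  0.           0.           1.        ]] [[-0.02121927 -0.99975817  0.00577433 -0.0322156 ]
 [ 0.99129881 -0.02028855  0.13005787 -0.56703868]
 [-0.12990927  0.00848382  0.99148959 -0.6488687 ]
 [ 0.          0.          0.          1.        ]] dict_keys(['frame', 'depth', 'camera_matrix', 'view'])
{'time': 0.1, 'joint_pos': array([ 1.09228661e+00,  9.18042239e-02,  1.23173434e+00, -2.42906651e-05,
        1.81978348e+00, -5.67170150e-02]), 'dq': array([ 0.00095638, -0.00038825, -0.00311914,  0.00058333, -0.00181395,
       -0.00091021]), 'joint_torque': array([ 1.99951217e-03, -4.47855771e+01, -4.07570958e+01,  7.00995605e-02,
        2.83446506e-02, -1.02771191e-04]), 'ee_pos': array([0.24554667, 0.54719434, 0.22962514]), 'ee_rot': array([-2.17296272e-04,  2.09339312e-01,  9.77842679e-01, -8.37024974e-04]), 'ft_force': array([ 0.05011271, -0.17142731,  0.25819566]), 'moment': array([0.00457277, 0.00626529, 0.00237217]), 'finger_gap': 0.08828504655809861}
```

View pics/side0.png

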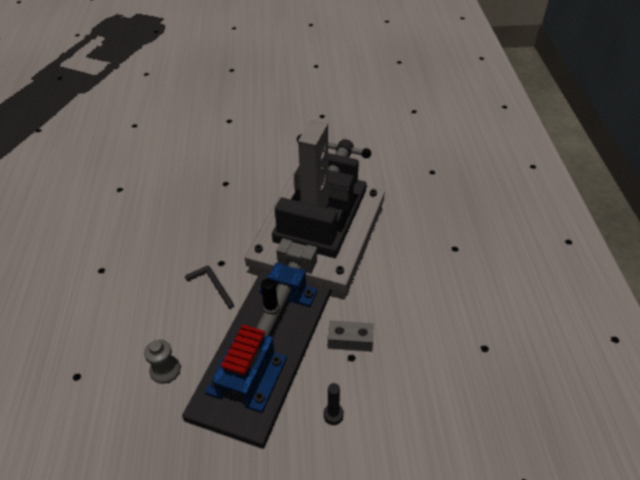

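View pics/top0.png

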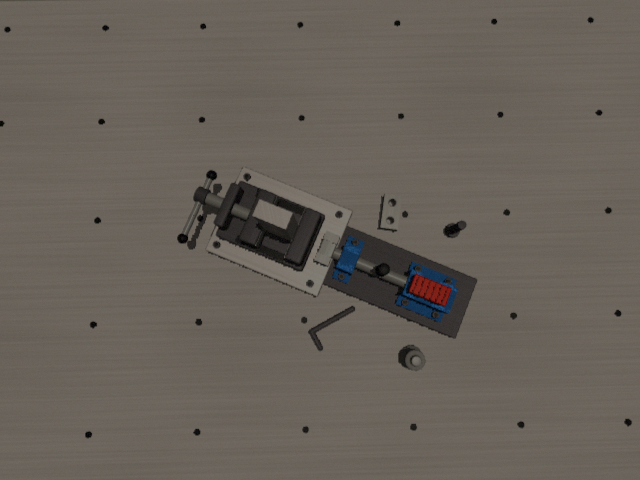

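```bash
cat > h.py <<'E'
import cv2, numpy as np, pickle
def ray(d,uv):
    K=d["camera_matrix"];V=d["view"];R=V[:3,:3];t=V[:3,3]
    uv=np.atleast_2d(uv).astype(float)
    c=np.c_[(uv[:,0]-K[0,2])/K[0,0],-(uv[:,1]-K[1,2])/K[1,1],-np.ones(len(uv))]
    return -R.T@t, c@R
def plane(d,uv,z):
    o,r=ray(d,uv); return o+r*((z-o[2])/r[:,2])[:,None]
def pts(d):
    v,u=np.mgrid[:480,:640]; uv=np.c_[u.ravel(),v.ravel()]
    o,r=ray(d,uv); return (o+r*d["depth"].reshape(-1,1)).reshape(480,640,3)
E
python3 - <<'E'
from h import *
for n in("side","top"):
    d=pickle.load(open(n+"0.pkl","rb")); f=d["frame"].astype(int)
    m=((f[...,2]>90)&(f[...,1]<60)&(f[...,0]<60)).astype(np.uint8)
    m=cv2.morphologyEx(m,cv2.MORPH_CLOSE,np.ones((5,5)))
    k,l,s,c=cv2.connectedComponentsWithStats(m); i=1+np.argmax(s[1:,4]); 
    print(n,s[i],c[i])
    v,u=np.nonzero(l==i); P=pts(d); Z=P[v,u]; print("depth med z",np.median(Z[:,2]),"mean",Z.mean(0))
    W=plane(d,np.c_[u,v],.067); r=cv2.minAreaRect((W[:,:2]*1000).astype(np.float32)); print("plane rect mm",r,cv2.boxPoints(r).round(1).tolist())
    # knob top: points by depth near z .089
    pc=W[:,:2].mean(0)
    D=np.linalg.norm(P[...,:2]-pc,axis=2)
    q=(P[...,2]>.080)&(P[...,2]<.096)&(D>.045)&(D<.085)
    print("knob n",q.sum(),P[q].mean(0) if q.any() else None, np.argwhere(q).mean(0)[::-1] if q.any() else None)
    x,y=(382,269) if n=="top" else (268,293)
    g=f.astype(np.uint8)[y-50:y+60,x-60:x+90]; g=cv2.convertScaleAbs(g,alpha=2.5)
    cv2.imwrite(f"pics/{n}_crop.png",cv2.resize(g,None,fx=5,fy=5,interpolation=cv2.INTER_NEAREST))
E
```

```text
side [ 222  325   42   47 1003] [242.55832502 348.20937188]
depth med z 0.06757793999716721 mean [ 0.48860689 -0.17082407  0.06952019]
plane rect mm ((488.4653015136719, -168.26644897460938), (50.89109420776367, 23.687009811401367), 66.1695785522461) [[467.3999938964844, -186.8000030517578], [489.0, -196.3000030517578], [509.6000061035156, -149.8000030517578], [487.8999938964844, -140.1999969482422]]
knob n 206 [ 0.51544007 -0.10931538  0.08708285] [267.61165049 286.32038835]
top [410 274  41  32 710] [430.00422535 289.58169014]
depth med z 0.06686416561536385 mean [ 0.48815339 -0.16776508  0.06775948]
plane rect mm ((488.09417724609375, -167.85751342773438), (50.11305236816406, 24.205846786499023), 66.14466094970703) [[466.8999938964844, -185.89999389648438], [489.0, -195.6999969482422], [509.29998779296875, -149.8000030517578], [487.20001220703125, -140.0]]
knob n 124 [ 0.51456471 -0.10515088  0.08799884] [382.94354839 269.33870968]
```

```bash
cat >> h.py <<'E'
A=np.radians(66.2); DIR=np.array([np.cos(A),np.sin(A),0]); PAD=np.array([.4883,-.1681,0]); C=PAD+.035*DIR
def orient(flip=False):
    from scipy.spatial.transform import Rotation as Ro
    y=-DIR if flip else DIR; z=np.array([0,0,-1.]); x=np.cross(y,z)
    return Ro.from_matrix(np.c_[x,y,z]).as_quat()[[3,0,1,2]]
E
python3 - <<'E'
from bench import *
from h import *
best=None
for fl in(0,1):
    j=inverse_kinematics([C[0],C[1],.25],orient(fl)); print(fl,j)
    if j is not None and (best is None or abs(j[5])<best[0]): best=(abs(j[5]),fl)
fl=best[1]; q=orient(fl)
move_to([C[0],C[1],.25],q)
move_l([C[0],C[1],.13],speed=.1)
move_l([C[0],C[1],.083],speed=.04)
s=state(); print(fl,s["time"],s["ee_pos"],s["ft_force"],s["finger_gap"],C)
for n in("side","top"):
    d=get_image(n); x,y=(420,275) if n=="top" else (255,315)
    g=cv2.convertScaleAbs(d["frame"][y-60:y+60,x-80:x+80],alpha=2.2)
    cv2.imwrite(f"pics/{n}1.png",cv2.resize(g,None,fx=5,fy=5))
E
```

```text
0 [-3.29859505e-01 -1.17800377e-01  1.40343502e+00 -4.44089210e-16
  1.85595801e+00 -1.48526747e+00]
1 [-3.29859505e-01 -1.17800377e-01  1.40343502e+00 -4.44089210e-16
  1.85595801e+00  1.65632518e+00]
0 5.3583 [ 0.50263246 -0.13614788  0.08339088] [-0.07403091  0.28085469 -0.07233765] 0.08827168620840443 [ 0.50242409 -0.13607641  0.        ]
```

View pics/side1.png

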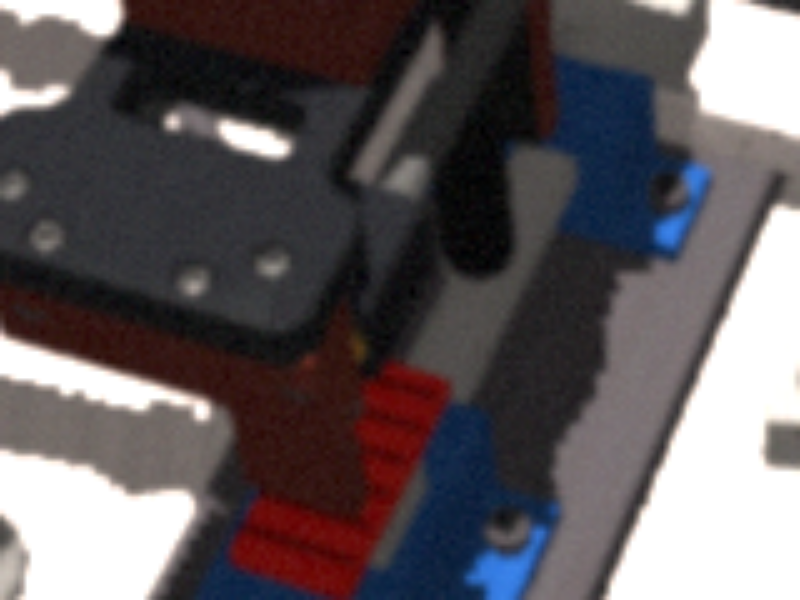

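View pics/top1.png

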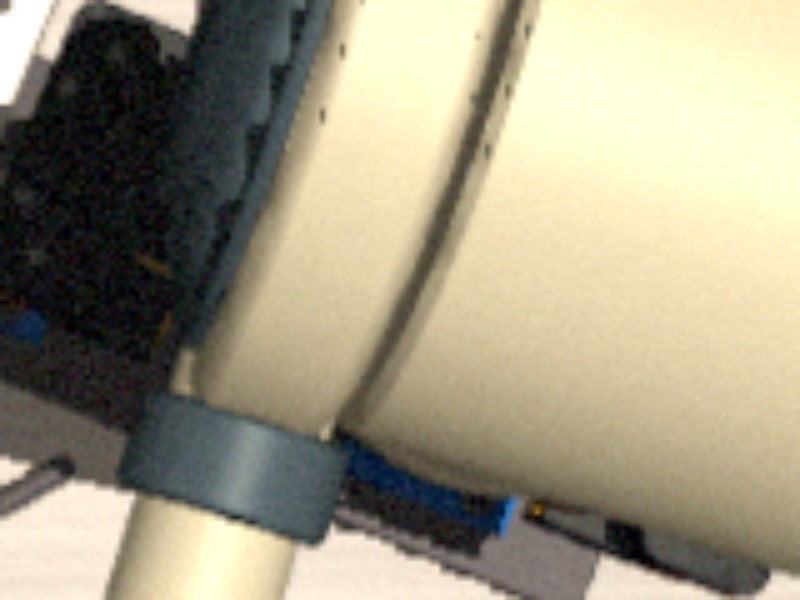

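The side view shows the pad finger above the red pad (crop ~(310,490)). The knob (crop ~(475,220)) is between the fingers, with the other finger behind it. The top view is blocked by the arm. Next I press the catch.

```bash
python3 - <<'E'
from bench import *
from h import *
for z in(.077,.0735,.070,.0665):
    move_l([C[0],C[1],z],speed=.03)
    s=state(); print(s["time"],s["ee_pos"],s["ft_force"])
hold(.3)
s=state(); print(s["time"],s["ee_pos"],s["ft_force"])
d=get_image("side"); g=cv2.convertScaleAbs(d["frame"][255:375,175:335],alpha=2.2)
cv2.imwrite("pics/side2.png",cv2.resize(g,None,fx=5,fy=5))
E
```

```text
5.8083 [ 0.50219067 -0.13595895  0.07654492] [ 0.13415304  0.73744564 -0.18128772]
6.075 [ 0.50278303 -0.13618035  0.07416412] [0.45556459 0.60434252 2.74381609]
6.3417 [ 0.50275679 -0.13622465  0.07063226] [-0.30089078  0.17529337  5.74012136]
6.6083 [ 0.50278587 -0.13623404  0.06736236] [-1.11523339  1.29036268  6.68463436]
6.9083 [ 0.50279416 -0.13623186  0.06752315] [-9.95968695e-02  6.73843349e-03  6.83612644e+00]
```

View pics/side2.png

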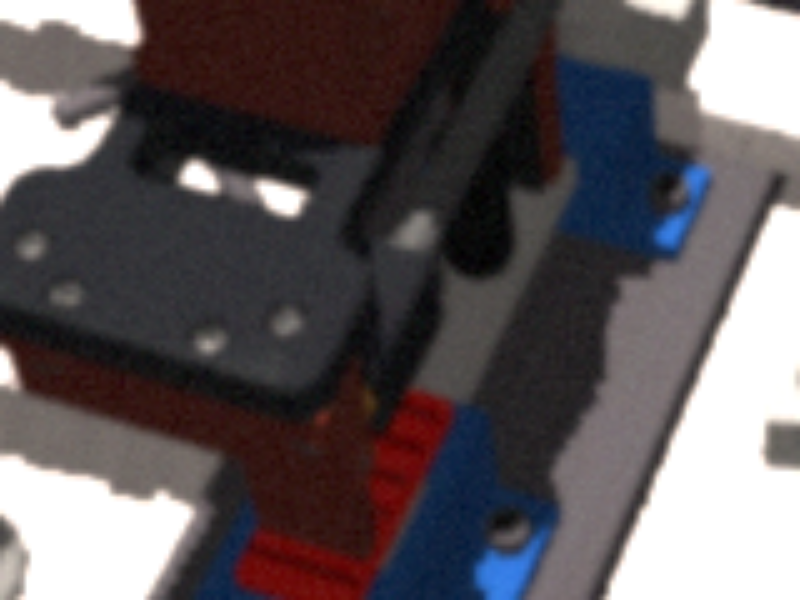

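The pad is down with 6.8 N on it, about 7 mm of travel. The second finger is visible behind the knob (crop ~(540,150)). I'll press about 1 mm more, then close.

```bash
python3 - <<'E'
from bench import *
from h import *
move_l([C[0],C[1],.0655],speed=.03)
s=state(); print(s["time"],s["ee_pos"],s["ft_force"])
close()
s=state(); print(s["time"],s["ee_pos"],s["ft_force"],s["finger_gap"])
hold(.3)
s=state(); print(s["time"],s["ee_pos"],s["ft_force"],s["finger_gap"],"rel",(s["ee_pos"]-C)@DIR)
d=get_image("side"); g=cv2.convertScaleAbs(d["frame"][255:375,175:335],alpha=2.2)
cv2.imwrite("pics/side3.png",cv2.resize(g,None,fx=5,fy=5))
E
```

```text
7.2083 [ 0.50280811 -0.13621218  0.0665491 ] [0.02840079 0.37176009 6.68665083]
8.3167 [ 0.50371853 -0.13451372  0.06642251] [3.64689262 5.8989518  4.52197742] 0.015288965493083836
8.6167 [ 0.50369971 -0.13454359  0.0664214 ] [3.67014033 6.02954272 5.2460952 ] 0.015560852985925386 rel 0.0019172388649844935
```

View pics/side3.png

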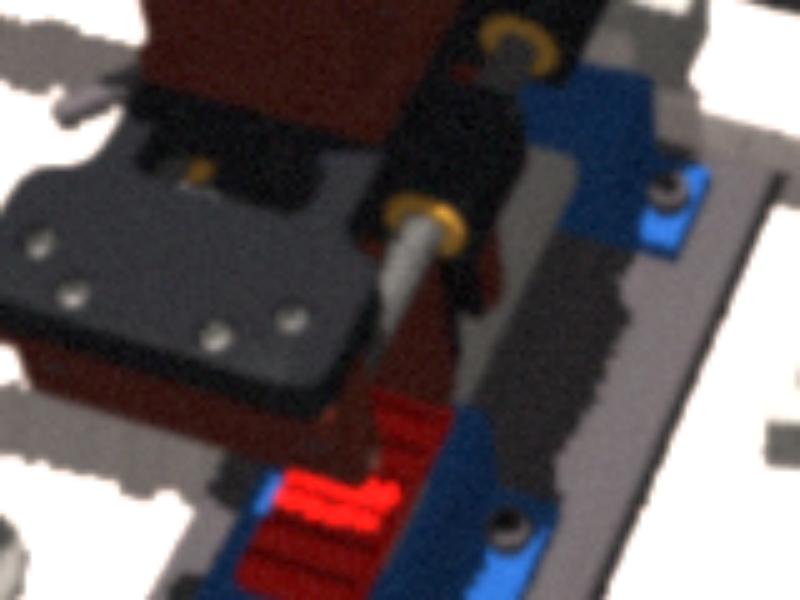

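Fingers have clamped on the knob (gap 15.5 mm). The pad finger is still on the red pad (crop ~(370,440)), and a 7 N back-reaction suggests the bolt is at its stop. I'll draw a little further to confirm.

```bash
python3 - <<'E'
from bench import *
from h import *
for k in(.0015,.003):
    p=C-k*DIR
    move_l([p[0],p[1],.0655],speed=.02); hold(.2)
    s=state(); print(s["time"],s["ee_pos"],s["ft_force"],s["finger_gap"],"rel",(s["ee_pos"]-C)@DIR,s["ft_force"]@DIR)
E
```

```text
9.1167 [ 0.50368627 -0.13452258  0.06642479] [ 5.59039124 10.63887832  4.48566893] 0.015305189948832511 rel 0.0019310437923373593 11.990120667917097
9.5667 [ 0.50369093 -0.13457808  0.06642306] [ 7.97979463 15.04236312  4.33736284] 0.015560870691186201 rel 0.0018821440702791684 16.983364156092204
```

The knob is hard against the stop: force rises to 17 N with no motion. I'll relax the arm, open with the catch still held, then lift straight up.

```bash
python3 - <<'E'
from bench import *
from h import *
p=C+.001*DIR
move_l([p[0],p[1],.0655],speed=.02)
s=state(); print(s["time"],s["ee_pos"],s["ft_force"],s["ft_force"]@DIR)
gripper_open()
s=state(); print(s["time"],s["ee_pos"],s["ft_force"],s["finger_gap"])
move_l([p[0],p[1],.12],speed=.05)
move_l([p[0],p[1],.25],speed=.12)
s=state(); print(s["time"],s["ft_force"])
j=s["joint_pos"].copy(); j[0]-=.7; j[1]-=.1; movej(j)
hold(.3)
for n in("side","top"):
    d=get_image(n); pickle.dump(d,open(n+"4.pkl","wb")); cv2.imwrite(f"pics/{n}4.png",d["frame"])
    f=d["frame"].astype(int)
    m=((f[...,2]>90)&(f[...,1]<60)&(f[...,0]<60)).astype(np.uint8)
    m=cv2.morphologyEx(m,cv2.MORPH_CLOSE,np.ones((5,5)))
    k,l,st,c=cv2.connectedComponentsWithStats(m); i=1+np.argmax(st[1:,4])
    P=pts(d); print(n,c[i],"pad z",np.median(P[l==i][:,2]))
    D=np.linalg.norm(P[...,:2]-PAD[:2],axis=2)
    q=(P[...,2]>.080)&(P[...,2]<.096)&(D>.025)&(D<.085)
    if q.any(): print("knob",q.sum(),P[q].mean(0),(P[q].mean(0)-PAD)@DIR)
print(state()["time"])
E
```

```text
9.9167 [ 0.50372777 -0.13451843  0.06644693] [1.58416052 2.95229389 6.10081168] 3.3405103599403136
11.1 [ 0.50416281 -0.13410131  0.06686427] [2.19422786 4.97619488 6.56247723] 0.08773755890956578
13.575 [-0.01186414 -0.04667757 -1.00104889]
side [242.46046046 348.27927928] pad z 0.06753117020581423
knob 218 [ 0.50358787 -0.13638317  0.08725785] 0.03518896830055341
top [429.99719101 289.60533708] pad z 0.06687119847305067
knob 125 [ 0.50278709 -0.13229218  0.08795516] 0.03860890913131372
15.3083
```

View pics/side4.png

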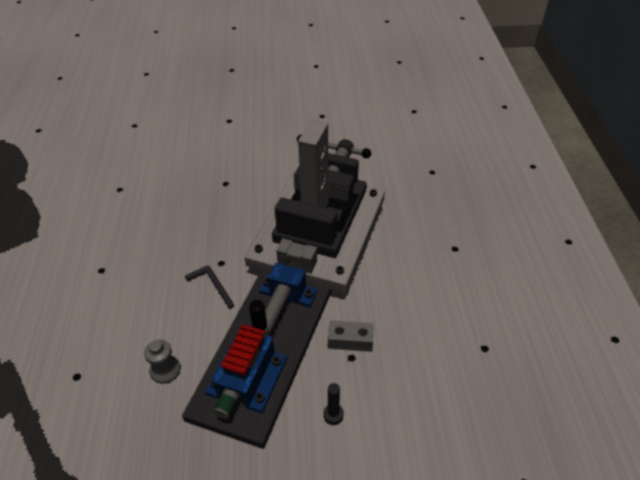

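View pics/top4.png

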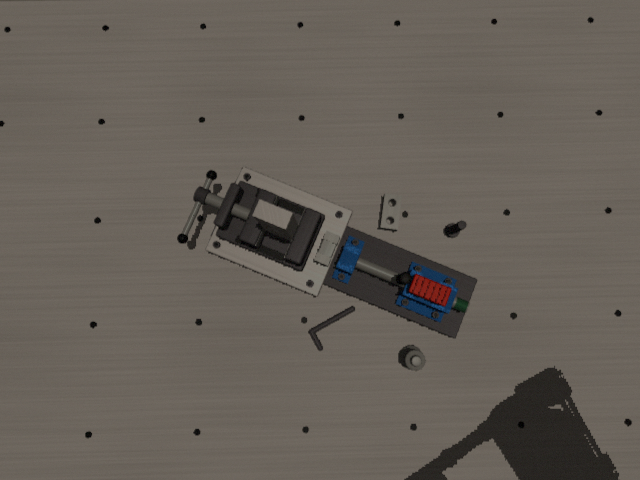

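The knob is now next to the housing (side (258,313), top (403,279)), about 29.6 mm from where it started in both views. The pad is back up at 67 mm, the green bolt end shows at the rear, and the four tools are unmoved.

```bash
python3 - <<'E'
from bench import *
job_done(); print(state()["time"])
E
```

```text
the job is handed in; nothing more can be done
the job is handed in; nothing more can be done
```

The bolt is fully open, the catch has sprung back up to hold it there, and I handed the job in at about 15 s of the 42 s allowed.

- **What I did:** I pressed the red catch about 8 mm with one fingertip, with the other fingertip behind the knob. Closing the gripper then drew the bolt to its stop with the catch still down. A further pull reached 17 N with no movement. I opened the fingers with the catch still held, lifted straight up and swung clear.
- **Final checks:**
  - The knob had moved about 29.6 mm in both camera views.
  - The pad was back at its 67 mm height.
  - The four loose tools looked unmoved in the pictures; I did not measure their positions.
- **Disagreements:** The two views differed by about 3 mm on the knob's absolute position (35.2 and 38.6 mm from the pad), but agreed on how far it moved. The arm also sat about 1 mm above its commanded height while pressing, which still left the catch well below the 5.5 mm limit.

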